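Refill the guest's condiment rack in mirror order

TASK

The four condiment containers stand in a row in the low steel tray; move them all into the four cells of the white rack, one to a cell and in reverse order, so that the guest across the counter sees the row as you see it now: the container at the left end of the tray goes to the right end of the rack, the second from the left to the second from the right, and so on (left and right as seen from the robot looking ahead over the counter). Set each down gently, not dropped, and never knock one over; at the end all four stand upright on the floors of their cells.

Things in the scene. Friction and masses are not known exactly. Their poses are not given: they have to be found in the camera images.
- cruet: Loose sauce bottle, 102 mm high, 180 to 360 g: round amber glass belly 54 mm across up to 44 mm, tapering to the neck; white cylindrical cap 40 mm across from 64 to 98 mm above its foot (grip it there) with a small ridge on top. Origin: centre of its underside; z up its axis; round, so its yaw does not matter.
- shaker: Loose slim pepper shaker, 96 mm high, 85 to 170 g: green glass tube 32 mm across with a paper band, pale wooden cap 34 mm across from 60 to 96 mm above its foot (grip it there). Origin: centre of its underside; z up its axis; round, so its yaw does not matter.
- spicejar: Loose squat spice jar, 82 mm high, 110 to 225 g: amber glass 46 mm across, black cap 48 mm across from 50 to 82 mm above its foot (grip it there). Origin: centre of its underside; z up its axis; round, so its yaw does not matter.
- dredger: Loose wide shaker, 88 mm high, 155 to 310 g: all steel, body 50 mm across, screw top 51 mm across from 52 to 88 mm above its foot (grip it there), six small dark holes in the top. Origin: centre of its underside; z up its axis; round, so its yaw does not matter.
- pad_cruet: Fixed dark rubber pad, round, 62 mm across, 3 mm thick, in the steel tray: the place on which the sauce bottle (cruet) stands at the start, its centre within 4 mm of the pad's in x and in y. It stays put and so remembers that container's place in the row. Origin: centre of its underside (3 mm above the table).
- pad_shaker: Fixed dark rubber pad, round, 62 mm across, 3 mm thick, in the steel tray: the place on which the slim pepper shaker stands at the start, its centre within 4 mm of the pad's in x and in y. It stays put and so remembers that container's place in the row. Origin: centre of its underside (3 mm above the table).
- pad_spicejar: Fixed dark rubber pad, round, 62 mm across, 3 mm thick, in the steel tray: the place on which the squat spice jar stands at the start, its centre within 4 mm of the pad's in x and in y. It stays put and so remembers that container's place in the row. Origin: centre of its underside (3 mm above the table).
- pad_dredger: Fixed dark rubber pad, round, 62 mm across, 3 mm thick, in the steel tray: the place on which the wide steel-topped shaker (dredger) stands at the start, its centre within 4 mm of the pad's in x and in y. It stays put and so remembers that container's place in the row. Origin: centre of its underside (3 mm above the table).
- tray: Fixed low steel tray, 88 x 308 x 14 mm (x, y, z), 3 mm thick, where the row starts. Origin: centre of its underside, on the table; y runs along the row to the robot's left (yaw within 0.15 rad of the world's). Places at y = +112.5, +37.5, -37.5, -112.5 mm, x = 0; a container's foot is 6 mm above the table there. May be nearer to the robot than the rack, or farther.
- rack: Fixed white plastic rack, 88 x 308 x 28 mm (x, y, z), 4 mm thick; three cross walls as high as the sides make a row of four empty open cells, 71 mm along y, 80 along x. Origin: centre of its underside, on the table; y runs along the row to the robot's left (yaw within 0.15 rad of the world's). Cell centres y = +112.5, +37.5, -37.5, -112.5 mm, x = 0; cell floor 4 mm above the table.
Things that resemble listed ones, but are neither listed nor needed, are in the scene too. What is shaped like the dredger but blue or turquoise is not meant.

How it is judged:
By the outcome, as a careful person would: the job done as asked, in the order asked, and still so for the second after the job is handed in, with the robot touching nothing.
It also fails if it takes over 115 s, if anything falls off the work surface, if the arm or the gripper's body presses on something with over 40 N, if the wrist force passes 120 N, or if a joint passes its speed limit or range.

ROBOT

A 6-joint arm with a two-finger parallel gripper is mounted at the origin on the work surface. World frame = base frame: x ahead of the robot, y to its left, z up, the work surface at z = 0. Lengths are in m, angles in degrees, forces in N, time in s.
With the tool pointing down it reaches from about 0.325 to 0.9 m from the base axis. Payload 6.1 kg.
Tool frame: the origin (TCP) lies between the finger pads; the fingertips stand 8 mm ahead of it and the grasp point (between the pads) lies 11 mm behind it; z points along the fingers, y is the line along which they close (so a half turn about z gives the same grasp; the last joint's range is limited). The gripper opens to 87 mm and grips with 3 to 60 N. Pads are 19 mm wide; open, the fingers measure 117 mm over their backs; the gripper's body (75 mm by 190 mm) begins 51 mm behind the grasp point.
Start: joints at [58.551, 12.628, 87.462, -0, 79.91, -7.225], TCP at [0.256, 0.57, 0.231] pointing down, gripper open.
Joint ranges: [-170.65, 170.65], [-52.31, 119.04], [5.05, 147.46], [-71.25, 251.25], [11.57, 151.72], [-153.62, 153.62]. Speed limits (degrees/s): [147.25, 147.25, 172.46, 180, 180, 180].

INTERFACE

Orientations are given as [roll, pitch, yaw] about the fixed x, y, z axes, in that order (R = Rz(yaw) Ry(pitch) Rx(roll)).
In Python, from rig import arm, eyes gives the robot as it stands.
- The arm moves only by the tool send_rows, never from a script. Its argument "steps" is a list of rows, each a list of 5 numbers: the shift along the tool's x, y, z in m, then the turn about the tool's z in rad, then the opening, from 0 (shut) to 1 (fully open). In form: [[x, y, z, roll, fingers], ...]. A call has 1 to 8 rows; each row is the pose to reach, as a shift and turn from the pose commanded when the call began, along the tool's axes at that moment; what a row does not reach only later rows make up. A row lasts 1/12 s, in which the tool goes at most 41.7 mm and 7.16 degrees, less where a joint would pass 70% of its speed; a pose out of reach is approached as far as the arm can. A call with a gripper value outside its range is refused whole. The fingers move at their own pace and stop on an object; "grip_force" is the grip in N (left out, the last holds). Time passes only in rows, so rows that repeat a pose let the fingers close. It gives the time, the measured TCP pose, the force, the opening and the grip force at its end, in the units of the state.
- arm.read_state(): the state, without advancing time (a new reading comes with each control period).
- eyes.grab_frame(name): name is "scene" or "top" or "wrist"; returns the picture (384x512x3 uint8, red, green, blue); there is no depth.
- eyes.camera_model(name): a dict with "mtx" (3x3 intrinsics, pixels), "world_to_cam" (4x4, takes a point from world to camera coordinates). Camera axes: x right, y down, z forward; pixel columns grow to the right and rows downward; lengths in m; the calibration is good to about 2 mm. The wrist camera is an equidistant fisheye: a pixel r from the principal point sees the ray r / f radians off the axis. A picture is of the moment at which its call begins: read the wrist's pose just before it. camera_model takes no time and is no camera call; for the wrist camera it gives the pose at the moment of the call.
- arm.close_job(): hands the job in; it is judged then, once.
The state is a dict: "clock": time; "qpos": joint angles; "qvel": joint speeds; "tau": joint torques, N m; "ee_pos": TCP position; "eef_rot": TCP orientation; "ft_force": force on the tool from outside, world axes, zero at the start; "moment": the same for the moment, N m; "gripper_width": finger opening in m; "finger_force": force on a finger pad.
Only numpy, scipy, OpenCV 4.12 (cv2) and the standard library are available. Lean on these libraries where they do the work, as an engineer would, in place of code of your own. Each camera call takes 0.05 s, during which the arm holds its last target. There are 200 camera calls.

## Working session

There is one attempt and no reset: what is moved stays moved. The work goes in short steps, Python scripts to look and compute and a tool call to move; the robot and the scene stay as the last step left them, time stands still between calls to the robot, and variables do not carry over. Pictures are saved under pics/ and viewed, at most 14 in all, crops included, and the job is handed in when it is done.

Besides the shell and the picture viewer there is one more tool, called by a JSON object that holds its "api" and its "payload". send_rows: Moves the arm, as the interface text tells. Its arguments: {"type":"object","properties":{"steps":{"type":"array"},"grip_force":{"type":"number"}},"required":["steps"]}

```bash
mkdir -p pics; python3 - <<'E'
from rig import arm, eyes
import cv2,numpy as np
for n in("scene","top"):
    f=eyes.grab_frame(n); cv2.imwrite(f"pics/{n}0.png",f[:,:,::-1]); m=eyes.camera_model(n); print(n,np.round(m["mtx"],1).tolist(),np.round(m["world_to_cam"],4).tolist())
print(arm.read_state())
E
```

```text
scene [[390.5, 0.0, 252.2], [0.0, 390.5, 192.8], [0.0, 0.0, 1.0]] [[-0.0431, 0.9989, -0.0182, 0.0296], [0.6695, 0.0153, -0.7426, -0.3744], [-0.7415, -0.0442, -0.6695, 1.1743], [0.0, 0.0, 0.0, 1.0]]
top [[393.2, 0.0, 253.8], [0.0, 393.2, 195.8], [0.0, 0.0, 1.0]] [[-0.0209, -0.9998, -0.0048, 0.0117], [-0.9936, 0.0213, -0.1106, 0.5739], [0.1106, 0.0025, -0.9939, 0.6255], [0.0, 0.0, 0.0, 1.0]]
{'clock': 0.1, 'qpos': array([ 5.85500061e+01,  1.26703056e+01,  8.75196014e+01, -2.24012324e-04,
        7.99091403e+01, -7.22425436e+00]), 'qvel': array([-0.11620055,  0.02921826, -0.23636534,  0.02381843, -0.00965314,
       -0.06173254]), 'tau': array([ 5.18969846e-04, -4.95943594e+01, -3.88519049e+01,  7.01790489e-02,
        5.15650457e-02, -6.35852211e-05]), 'ee_pos': array([0.2561708 , 0.56949605, 0.22954752]), 'eef_rot': array([-1.79901711e+02, -1.22367846e-02,  1.55774289e+02]), 'ft_force': array([-0.24925274, -0.45575851,  0.41047644]), 'moment': array([-0.00368374, -0.01068102, -0.01498205]), 'finger_force': 0.0, 'gripper_width': 0.08669636732445703}
```

View pics/scene0.png

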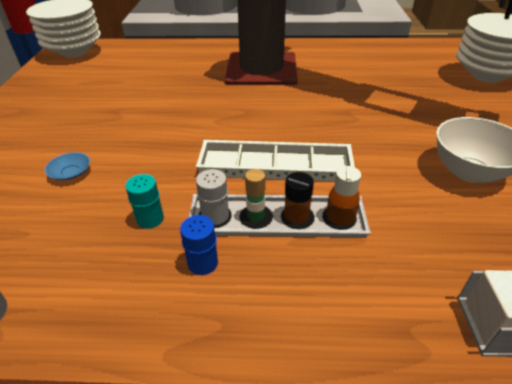

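View pics/top0.png

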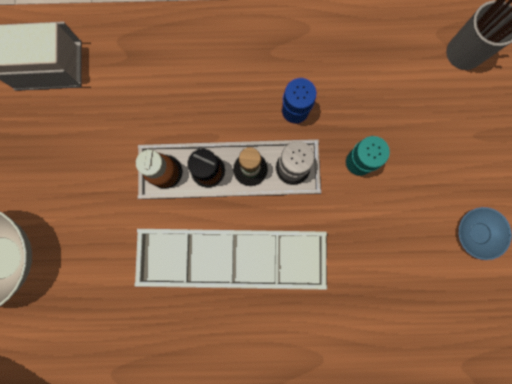

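The tray is the far row. From the robot's left, the top view shows cruet (152,165), spice jar (205,165), shaker (250,165) and the steel dredger (296,160). The rack is nearer, spanning x 137–326, y 230–288. The dredger lookalikes are blue (299,97) and turquoise (370,155), both outside the tray. Only the grey one at (296,160), on a pad in the tray, fits the description. I'll measure next and confirm it in a crop.

```bash
cat > h.py <<'E'
import numpy as np,cv2
from rig import arm,eyes
def cast(n,uv,z,m=None):
    m=m or eyes.camera_model(n); T=np.array(m["world_to_cam"]);K=np.array(m["mtx"])
    R,t=T[:3,:3],T[:3,3]; c=-R.T@t
    d=(R.T@np.linalg.inv(K)@np.c_[np.atleast_2d(uv),np.ones(len(np.atleast_2d(uv)))].T).T
    return c+d*((z-c[2])/d[:,2])[:,None]
def rect(mask):
    c=max(cv2.findContours(mask,cv2.RETR_EXTERNAL,cv2.CHAIN_APPROX_NONE)[0],key=cv2.contourArea)
    return cv2.boxPoints(cv2.minAreaRect(c)),cv2.contourArea(c)
E
python3 - <<'E'
from h import *
b=cv2.imread("pics/top0.png"); hsv=cv2.cvtColor(b,cv2.COLOR_BGR2HSV)
g=((hsv[...,1]<60)&(hsv[...,2]>90)).astype(np.uint8)*255
for nm,(r0,r1),z in(("tray",(125,212),.014),("rack",(215,305),.028)):
    m=np.zeros_like(g); m[r0:r1,110:345]=g[r0:r1,110:345]
    m=cv2.morphologyEx(m,cv2.MORPH_CLOSE,np.ones((5,5)))
    box,a=rect(m); P=cast("top",box,z)[:,:2]
    print(nm,box.round(1).tolist(),a,P.round(4).tolist(),"ctr",P.mean(0).round(4))
    e=sorted([(P[i]-P[i-1]) for i in range(4)],key=lambda v:-np.hypot(*v))
    print([round(float(np.hypot(*v)),4) for v in e],[round(float(np.degrees(np.arctan2(-v[0]*np.sign(v[1]),abs(v[1])))),2) for v in e[:2]])
cv2.imwrite("pics/crop.png",cv2.resize(b[70:300,120:400],None,fx=2.6,fy=2.6,interpolation=cv2.INTER_CUBIC))
E
```

```text
tray [[135.39999389648438, 144.8000030517578], [318.5, 139.1999969482422], [320.20001220703125, 193.0], [137.0, 198.60000610351562]] 9494.0 [[0.6701, 0.2044], [0.673, -0.1153], [0.5785, -0.1145], [0.5756, 0.2004]] ctr [0.6243 0.0437]
[0.3197, 0.3149, 0.0946, 0.0945] [0.52, 0.53]
rack [[134.89999389648438, 286.0], [135.89999389648438, 228.10000610351562], [326.8999938964844, 231.3000030517578], [326.0, 289.1000061035156]] 10714.5 [[0.4297, 0.1978], [0.5244, 0.1974], [0.5125, -0.1208], [0.4183, -0.1154]] ctr [0.4712 0.0398]
[0.3185, 0.3134, 0.0947, 0.0944] [-2.14, -2.09]
```

View pics/crop.png

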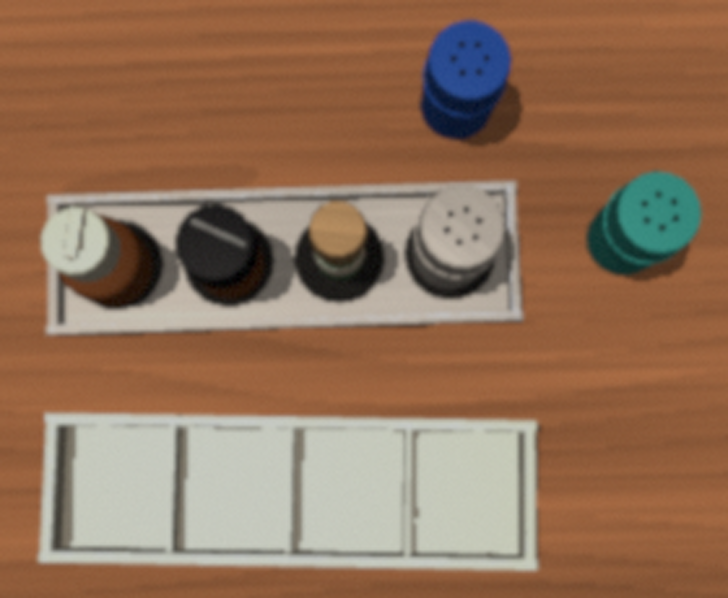

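The crop confirms it: the steel dredger with dark holes is at crop (462,220), on its pad in the tray. The blue and turquoise ones stand outside, and the row order is cruet, spice jar, shaker, dredger.

```bash
python3 - <<'E'
from h import *
b=cv2.imread("pics/top0.png")
c=np.linalg.inv(eyes.camera_model("top")["world_to_cam"])[:3,3];print(c.round(3))
for n,x,y,z in(("cruet",75,238,.104),("jar",218,242,.088),("shaker",337,230,.102),("dredger",462,220,.094)):
    print(n,cast("top",[[120+x/2.6-.3,70+y/2.6-.3]],z).round(4))
# rim lines: brightness profiles
g=cv2.cvtColor(b,cv2.COLOR_BGR2HSV)[...,1].astype(float)
print("rack col", g[222:296,212].astype(int).tolist()); print("tray col 228",g[134:205,228].astype(int).tolist())
print("rack row L",g[258,128:150].astype(int).tolist(),"R",g[262,316:336].astype(int).tolist())
T=eyes.camera_model("scene")
s=cv2.imread("pics/scene0.png")
for n,u,v,z in(("cruet",347,173,.104),("jar",299,178,.088),("shaker",256,174,.102),("dredger",211,177,.094)): print(n,cast("scene",[[u,v]],z).round(4))
E
```

```text
[ 0.501 -0.002  0.685]
cruet [[0.6217 0.1565 0.104 ]]
jar [[0.6207 0.0759 0.088 ]]
shaker [[0.6235 0.0049 0.102 ]]
dredger [[ 0.6296 -0.0686  0.094 ]]
rack col [150, 153, 150, 153, 151, 150, 143, 95, 33, 10, 6, 11, 15, 16, 14, 14, 14, 14, 15, 15, 14, 14, 13, 14, 14, 13, 14, 13, 14, 13, 13, 14, 13, 13, 14, 14, 14, 14, 14, 13, 14, 13, 13, 14, 14, 15, 15, 14, 13, 14, 15, 14, 14, 14, 14, 13, 14, 15, 15, 15, 16, 4, 7, 10, 16, 53, 110, 147, 151, 152, 151, 150, 158, 153]
tray col 228 [151, 151, 149, 153, 151, 151, 151, 117, 56, 31, 23, 21, 26, 31, 32, 32, 33, 31, 31, 31, 31, 32, 31, 32, 31, 31, 33, 33, 31, 30, 28, 29, 28, 28, 31, 32, 29, 29, 28, 29, 33, 30, 31, 31, 29, 29, 29, 31, 27, 31, 32, 32, 32, 32, 31, 30, 29, 29, 29, 29, 31, 46, 100, 144, 152, 151, 151, 151, 152, 156, 154]
rack row L [150, 150, 152, 152, 149, 152, 153, 116, 53, 20, 12, 9, 15, 20, 31, 44, 40, 42, 40, 31, 17, 16] R [23, 23, 23, 24, 33, 26, 23, 22, 22, 38, 88, 139, 151, 152, 154, 154, 150, 151, 152, 153]
cruet [[0.6227 0.1537 0.104 ]]
jar [[0.6179 0.077  0.088 ]]
shaker [[0.626  0.0055 0.102 ]]
dredger [[ 0.6256 -0.0697  0.094 ]]
```

{"api": "send_rows", "payload": {"steps": [[-0.03,-0.02,0.002,0.12,1],[-0.065,-0.046,0.004,0.24,1],[-0.097,-0.07,0.005,0.36,1],[-0.13,-0.093,0.007,0.48,1],[-0.162,-0.116,0.008,0.6,1],[-0.195,-0.14,0.01,0.72,1],[-0.228,-0.163,0.012,0.84,1],[-0.26,-0.186,0.013,0.95,1]], "grip_force": 20}}

```text
clock: 0.77
ee_pos: [0.4175, 0.2917, 0.217]
eef_rot: [-180.0, 0.0, 101.0]
ft_force: [0.5, -0.3, -0.2]
gripper_width: 0.0867
finger_force: 0.0
```

{"api": "send_rows", "payload": {"steps": [[-0.037,0.011,0,0.1,1],[-0.074,0.021,0,0.198,1],[-0.111,0.032,0,0.198,1],[-0.148,0.043,0,0.198,1],[-0.186,0.054,0,0.198,1],[-0.223,0.065,0,0.198,1],[-0.26,0.076,0,0.198,1],[-0.297,0.086,0,0.198,1]]}}

```text
clock: 1.43
ee_pos: [0.5603, 0.0175, 0.2172]
eef_rot: [-180.0, -0.0, 90.0]
ft_force: [0.2, 0.9, 0.5]
gripper_width: 0.0875
finger_force: 0.0
```

{"api": "send_rows", "payload": {"steps": [[-0.03,0.022,0,0,1],[-0.06,0.045,0,0,1],[-0.087,0.067,0,0,1],[-0.087,0.067,0,0,1]]}}

```text
clock: 1.77
ee_pos: [0.6291, -0.0731, 0.2162]
eef_rot: [180.0, 0.1, 89.7]
ft_force: [0.3, 0.0, -0.3]
gripper_width: 0.0871
finger_force: 0.0
```

```bash
python3 - <<'E'
from h import *
m=eyes.camera_model("wrist");f=eyes.grab_frame("wrist");cv2.imwrite("pics/w0.png",f[:,:,::-1])
print(np.round(m["mtx"],1).tolist(),np.round(m["world_to_cam"],4).tolist(),arm.read_state()["ee_pos"])
E
```

```text
[[297.3, 0.0, 256.1], [0.0, 297.3, 186.6], [0.0, 0.0, 1.0]] [[1.0, -0.0052, 0.0004, -0.6306], [-0.0051, -0.9579, 0.2872, -0.0982], [-0.0011, -0.2872, -0.9579, 0.3562], [0.0, 0.0, 0.0, 1.0]] [ 0.62764959 -0.07049807  0.21611626]
```

View pics/w0.png

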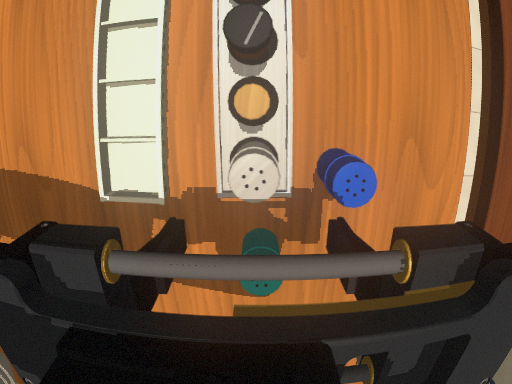

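Wrist view: dredger top (255,175), shaker top (253,101), jar top (247,27). The rack is at left, with its right-end corners at (100,198) and (164,203) and cross walls meeting the near side at (102,138) and (104,81).

```bash
cat >> h.py <<'E'
def fish(uv,z,m):
    K=np.array(m["mtx"]);T=np.array(m["world_to_cam"]);d=np.array(uv,float)-K[:2,2];r=np.hypot(*d)
    th=r/K[0,0];v=np.r_[d/max(r,1e-9)*np.sin(th),np.cos(th)];w=T[:3,:3].T@v;c=-T[:3,:3].T@T[:3,3]
    return (c+w*(z-c[2])/w[2]).round(4)
E
python3 - <<'E'
from h import *
m=eyes.camera_model("wrist")
for n,uv,z in(("dredger",(255,175.5),.094),("shaker",(253.5,101),.102),("jar",(247.5,27),.088),("rackBR near",(99,198),.028),("rackBR far",(164,203),.028),("div1 near",(102,138),.028),("div1 far",(158,140),.028),("div2 near",(104,82),.028),("div2 far",(160,80),.028),("trayR",(217,194),.014),("trayR far",(291,194),.014)): print(n,fish(uv,z,m))
E
```

```text
dredger [ 0.6275 -0.0638  0.094 ]
shaker [0.6265 0.0069 0.102 ]
jar [0.6211 0.0785 0.088 ]
rackBR near [ 0.4172 -0.1096  0.028 ]
rackBR far [ 0.512  -0.1156  0.028 ]
div1 near [ 0.4336 -0.0295  0.028 ]
div1 far [ 0.5111 -0.0358  0.028 ]
div2 near [0.4413 0.0409 0.028 ]
div2 far [0.5167 0.0358 0.028 ]
trayR [ 0.5788 -0.1082  0.014 ]
trayR far [ 0.6723 -0.1086  0.014 ]
```

{"api": "send_rows", "payload": {"steps": [[0.002,0,0.03,0,1],[0.002,0,0.065,0,1],[0.002,0,0.1,0,1],[0.002,0,0.13,0,1],[0.002,0,0.15,0,1],[0.002,0,0.15,0,1],[0.002,0,0.15,0,0],[0.002,0,0.15,0,0]], "grip_force": 20}}

```text
clock: 2.48
ee_pos: [0.6278, -0.0652, 0.0693]
eef_rot: [179.9, 0.0, 90.0]
ft_force: [0.1, 1.0, 1.6]
gripper_width: 0.0799
finger_force: 0.0
```

{"api": "send_rows", "payload": {"steps": [[0,0,0,0,0],[0,0,0,0,0],[0,0,0,0,0]]}}

```text
clock: 2.73
ee_pos: [0.6281, -0.0658, 0.0695]
eef_rot: [179.8, 0.0, 90.0]
ft_force: [0.1, 0.8, 0.6]
gripper_width: 0.0615
finger_force: 0.0
```

{"api": "send_rows", "payload": {"steps": [[0,0,0,0,0],[0,0,0,0,0],[0,0,0,0,0],[0,0,0,0,0],[0,0,0,0,0]]}}

```text
clock: 3.15
ee_pos: [0.6273, -0.0658, 0.0684]
eef_rot: [180.0, 0.0, 90.0]
ft_force: [-2.4, 0.4, 5.6]
gripper_width: 0.0505
finger_force: 20.0
```

{"api": "send_rows", "payload": {"steps": [[0,0,-0.008,0,0],[0,0,-0.03,0,0],[0,0,-0.06,0,0],[0,0,-0.09,0,0],[0,0,-0.12,0,0],[0,0,-0.13,0,0],[0,0,-0.13,0,0]]}}

```text
clock: 3.73
ee_pos: [0.629, -0.0661, 0.2013]
eef_rot: [179.6, 0.1, 90.0]
ft_force: [0.5, -0.9, -2.3]
gripper_width: 0.0505
finger_force: 20.0
```

{"api": "send_rows", "payload": {"steps": [[0.012,-0.009,0,0,0],[0.04,-0.028,0,0,0],[0.075,-0.052,0,0,0],[0.11,-0.077,0,0,0],[0.145,-0.101,0,0,0],[0.18,-0.125,0,0,0],[0.207,-0.144,0,0,0],[0.218,-0.152,0,0,0]]}}

```text
clock: 4.4
ee_pos: [0.4704, 0.1555, 0.1944]
eef_rot: [-179.7, -0.1, 90.2]
ft_force: [1.4, 0.3, -3.5]
gripper_width: 0.0502
finger_force: 20.0
```

{"api": "send_rows", "payload": {"steps": [[0,0,0.01,0,0],[0,0,0.035,0,0],[0,0,0.06,0,0],[0,0,0.085,0,0],[0,0,0.105,0,0],[0,0,0.118,0,0],[0,0,0.122,0,0],[0,0,0.122,0,0]]}}

```text
clock: 5.07
ee_pos: [0.4732, 0.1512, 0.0726]
eef_rot: [-179.7, 0.1, 90.0]
ft_force: [0.1, 0.0, -2.4]
gripper_width: 0.0508
finger_force: 20.0
```

{"api": "send_rows", "payload": {"steps": [[0,0.001,0.001,0,0],[0,0.001,0.002,0,0],[0,0.001,0.003,0,0],[0,0.001,0.004,0,0],[0,0.001,0.004,0,0]]}}

```text
clock: 5.48
ee_pos: [0.4763, 0.1524, 0.072]
eef_rot: [179.9, -0.0, 90.0]
ft_force: [-0.6, -0.2, -1.9]
gripper_width: 0.0502
finger_force: 20.0
```

```bash
python3 - <<'E'
from h import *
cv2.imwrite("pics/s1.png",eyes.grab_frame("scene")[110:260,150:400,::-1].repeat(3,0).repeat(3,1));s=arm.read_state();print(s["ft_force"],s["ee_pos"])
E
```

```text
[-0.25428303 -0.577335   -2.36210156] [0.47624379 0.15244127 0.07195523]
```

View pics/s1.png

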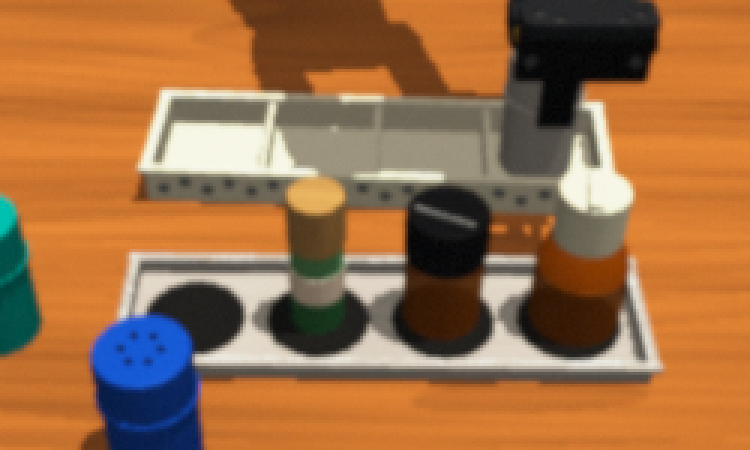

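The crop shows the dredger inside the left-end cell (crop 540,150), clear of the walls, still hanging a few mm above the floor.

{"api": "send_rows", "payload": {"steps": [[0,0,0.001,0,0],[0,0,0.002,0,0],[0,0,0.003,0,0],[0,0,0.003,0,0]]}}

```text
clock: 5.87
ee_pos: [0.4758, 0.1524, 0.0683]
eef_rot: [-180.0, 0.0, 90.0]
ft_force: [-0.2, -0.5, -2.0]
gripper_width: 0.0505
finger_force: 20.0
```

{"api": "send_rows", "payload": {"steps": [[0,0,0.001,0,0],[0,0,0.002,0,0],[0,0,0.002,0,0]]}}

```text
clock: 6.12
ee_pos: [0.476, 0.1524, 0.0665]
eef_rot: [-180.0, -0.0, 90.0]
ft_force: [0.3, -0.5, -2.6]
gripper_width: 0.0503
finger_force: 20.0
```

{"api": "send_rows", "payload": {"steps": [[0,0,0.001,0,0],[0,0,0.001,0,0],[0,0,0.001,0,0]]}}

```text
clock: 6.37
ee_pos: [0.4761, 0.1525, 0.0663]
eef_rot: [-180.0, -0.0, 90.0]
ft_force: [-3.3, -0.2, 5.7]
gripper_width: 0.0505
finger_force: 20.0
```

{"api": "send_rows", "payload": {"steps": [[0,0,0.001,0,0],[0,0,0.001,0,0],[0,0,0.001,0,0]]}}

```text
clock: 6.62
ee_pos: [0.4762, 0.1525, 0.0663]
eef_rot: [-180.0, 0.0, 90.0]
ft_force: [-6.1, -1.3, 12.4]
gripper_width: 0.0504
finger_force: 20.0
```

Contact with the floor. I'll release and rise.

{"api": "send_rows", "payload": {"steps": [[0,0,-0.001,0,1],[0,0,-0.001,0,1],[0,0,-0.001,0,1],[0,0,-0.001,0,1],[0,0,-0.02,0,1],[0,0,-0.06,0,1],[0,0,-0.1,0,1],[0,0,-0.135,0,1]]}}

```text
clock: 7.28
ee_pos: [0.4759, 0.1523, 0.2014]
eef_rot: [180.0, -0.0, 90.0]
ft_force: [1.6, 0.2, 0.3]
gripper_width: 0.0861
finger_force: 0.0
```

{"api": "send_rows", "payload": {"steps": [[-0.02,0.02,0,0,1],[-0.045,0.046,0,0,1],[-0.07,0.072,0,0,1],[-0.095,0.097,0,0,1],[-0.12,0.123,0,0,1],[-0.137,0.141,0,0,1],[-0.1465,0.1495,0,0,1],[-0.1465,0.1495,0,0,1]]}}

```text
clock: 7.95
ee_pos: [0.6265, 0.0037, 0.1988]
eef_rot: [-180.0, 0.0, 89.9]
ft_force: [-0.2, 0.3, -0.4]
gripper_width: 0.0872
finger_force: 0.0
```

{"api": "send_rows", "payload": {"steps": [[0,0,0.025,0,1],[0,0,0.055,0,1],[0,0,0.085,0,1],[0,0,0.11,0,1],[0,0,0.125,0,1],[0,0,0.127,0,1],[0,0,0.127,0,0],[0,0,0.127,0,0]], "grip_force": 20}}

```text
clock: 8.62
ee_pos: [0.6258, 0.0066, 0.0738]
eef_rot: [179.9, -0.0, 90.0]
ft_force: [0.8, -0.0, 0.5]
gripper_width: 0.0802
finger_force: 0.0
```

{"api": "send_rows", "payload": {"steps": [[0,0,0,0,0],[0,0,0,0,0],[0,0,0,0,0],[0,0,0,0,0],[0,0,0,0,0],[0,0,0,0,0],[0,0,0,0,0],[0,0,0,0,0]]}}

```text
clock: 9.28
ee_pos: [0.6255, 0.0058, 0.0726]
eef_rot: [-180.0, 0.0, 90.0]
ft_force: [0.2, -0.2, 0.2]
gripper_width: 0.0334
finger_force: 20.0
```

{"api": "send_rows", "payload": {"steps": [[0,0,0,0,0],[0,0,-0.008,0,0],[0,0,-0.03,0,0],[0,0,-0.06,0,0],[0,0,-0.09,0,0],[0,0,-0.115,0,0],[0,0,-0.125,0,0],[0,0,-0.125,0,0]]}}

```text
clock: 9.95
ee_pos: [0.6275, 0.0057, 0.2015]
eef_rot: [179.6, 0.0, 90.0]
ft_force: [-0.1, -0.3, -0.2]
gripper_width: 0.0335
finger_force: 20.0
```

{"api": "send_rows", "payload": {"steps": [[0.006,-0.012,0,0,0],[0.018,-0.038,0,0,0],[0.032,-0.068,0,0,0],[0.046,-0.098,0,0,0],[0.058,-0.125,0,0,0],[0.067,-0.144,0,0,0],[0.071,-0.152,0,0,0],[0.071,-0.152,0,0,0]]}}

```text
clock: 10.62
ee_pos: [0.4713, 0.0776, 0.1959]
eef_rot: [-179.8, -0.0, 90.1]
ft_force: [0.3, -0.1, -1.1]
gripper_width: 0.0337
finger_force: 20.0
```

{"api": "send_rows", "payload": {"steps": [[0,0,0.01,0,0],[0,0,0.035,0,0],[0,0,0.065,0,0],[0,0,0.09,0,0],[0,0,0.11,0,0],[0,0,0.119,0,0],[0,0,0.123,0,0],[0,0,0.123,0,0]]}}

```text
clock: 11.28
ee_pos: [0.4734, 0.0765, 0.0735]
eef_rot: [-179.9, 0.0, 90.0]
ft_force: [-0.0, 0.4, -1.2]
gripper_width: 0.034
finger_force: 20.0
```

{"api": "send_rows", "payload": {"steps": [[0,0,0.001,0,0],[0,0,0.002,0,0],[0,0,0.002,0,0],[0,0,0.002,0,0]]}}

```text
clock: 11.62
ee_pos: [0.4743, 0.0769, 0.0735]
eef_rot: [179.9, 0.0, 90.0]
ft_force: [0.3, 0.8, -1.8]
gripper_width: 0.0334
finger_force: 20.0
```

{"api": "send_rows", "payload": {"steps": [[0,0,0.001,0,0],[0,0,0.001,0,0],[0,0,0.001,0,0]]}}

```text
clock: 11.87
ee_pos: [0.4735, 0.0769, 0.0717]
eef_rot: [180.0, 0.0, 90.0]
ft_force: [0.5, 0.5, -1.2]
gripper_width: 0.0337
finger_force: 20.0
```

{"api": "send_rows", "payload": {"steps": [[0,0,0.001,0,0],[0,0,0.001,0,0],[0,0,0.001,0,0]]}}

```text
clock: 12.12
ee_pos: [0.4735, 0.0769, 0.0705]
eef_rot: [180.0, 0.0, 90.0]
ft_force: [0.8, 0.6, -0.7]
gripper_width: 0.0332
finger_force: 20.0
```

{"api": "send_rows", "payload": {"steps": [[0,0,0.001,0,0],[0,0,0.001,0,0],[0,0,0.001,0,0]]}}

```text
clock: 12.37
ee_pos: [0.4737, 0.0769, 0.0705]
eef_rot: [180.0, 0.0, 90.0]
ft_force: [-2.9, -0.8, 7.4]
gripper_width: 0.0335
finger_force: 20.0
```

{"api": "send_rows", "payload": {"steps": [[0,0,-0.0005,0,1],[0,0,-0.0005,0,1],[0,0,-0.0005,0,1],[0,0,-0.0005,0,1],[0,0,-0.02,0,1],[0,0,-0.06,0,1],[0,0,-0.1,0,1],[0,0,-0.13,0,1]]}}

```text
clock: 13.03
ee_pos: [0.474, 0.0769, 0.2023]
eef_rot: [179.9, -0.0, 90.0]
ft_force: [0.6, 0.1, 1.0]
gripper_width: 0.0789
finger_force: 0.0
```

{"api": "send_rows", "payload": {"steps": [[0,0.02,0,0,1],[0,0.055,0,0,1],[0,0.09,0,0,1],[0,0.12,0,0,1],[0,0.14,0,0,1],[0,0.147,0,0,1],[0,0.147,0,0,1],[0,0.147,0,0,1]]}}

```text
clock: 13.7
ee_pos: [0.6196, 0.0769, 0.1988]
eef_rot: [-179.9, -0.0, 90.0]
ft_force: [-0.8, 0.5, 0.9]
gripper_width: 0.0871
finger_force: 0.0
```

```bash
python3 - <<'E'
from h import *
m=eyes.camera_model("wrist");f=eyes.grab_frame("wrist");cv2.imwrite("pics/w1.png",f[:,:,::-1])
np.savez("w1.npz",**m);print(arm.read_state()["ee_pos"])
E
```

```text
[0.61928571 0.07698556 0.19902546]
```

View pics/w1.png

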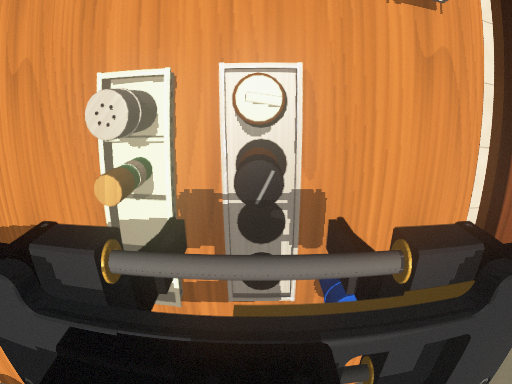

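The wrist view shows the dredger (115,115) and shaker (115,190) upright in the two left cells, the jar cap at (260,181) and the cruet top at (262,98).

```bash
python3 -c "
from h import *
m=np.load('w1.npz')
print(fish((262,98),.104,m),fish((259.5,181),.088,m))"
```

```text
[0.6253 0.1568 0.104 ] [0.6236 0.0813 0.088 ]
```

{"api": "send_rows", "payload": {"steps": [[0,0.001,0.025,0,1],[0,0.001,0.055,0,1],[0,0.001,0.085,0,1],[0,0.001,0.115,0,1],[0,0.001,0.133,0,1],[0,0.001,0.138,0,1],[0,0.001,0.138,0,0],[0,0.001,0.138,0,0]]}}

```text
clock: 14.42
ee_pos: [0.6217, 0.077, 0.0629]
eef_rot: [179.9, -0.0, 90.0]
ft_force: [0.4, -0.6, 0.7]
gripper_width: 0.0799
finger_force: 0.0
```

{"api": "send_rows", "payload": {"steps": [[0,0,0,0,0],[0,0,0,0,0],[0,0,0,0,0],[0,0,0,0,0],[0,0,0,0,0],[0,0,0,0,0],[0,0,0,0,0],[0,0,0,0,0]]}}

```text
clock: 15.08
ee_pos: [0.6218, 0.0769, 0.0621]
eef_rot: [180.0, 0.0, 90.0]
ft_force: [-1.7, -0.8, 4.9]
gripper_width: 0.0474
finger_force: 20.0
```

{"api": "send_rows", "payload": {"steps": [[0,0,0,0,0],[0,0,-0.008,0,0],[0,0,-0.03,0,0],[0,0,-0.06,0,0],[0,0,-0.09,0,0],[0,0,-0.12,0,0],[0,0,-0.13,0,0],[0,0,-0.13,0,0]]}}

```text
clock: 15.75
ee_pos: [0.6236, 0.0769, 0.1952]
eef_rot: [179.6, 0.0, 90.0]
ft_force: [1.5, 0.1, -1.5]
gripper_width: 0.0471
finger_force: 20.0
```

{"api": "send_rows", "payload": {"steps": [[-0.006,-0.012,0,0,0],[-0.018,-0.038,0,0,0],[-0.034,-0.068,0,0,0],[-0.049,-0.098,0,0,0],[-0.062,-0.125,0,0,0],[-0.072,-0.143,0,0,0],[-0.076,-0.151,0,0,0],[-0.076,-0.151,0,0,0]]}}

```text
clock: 16.42
ee_pos: [0.4682, 0.0005, 0.1894]
eef_rot: [-179.8, -0.0, 89.9]
ft_force: [0.3, 0.7, -2.3]
gripper_width: 0.0478
finger_force: 20.0
```

{"api": "send_rows", "payload": {"steps": [[0,0,0.01,0,0],[0,0,0.035,0,0],[0,0,0.065,0,0],[0,0,0.092,0,0],[0,0,0.113,0,0],[0,0,0.124,0,0],[0,0,0.128,0,0],[0,0,0.128,0,0]]}}

```text
clock: 17.08
ee_pos: [0.4701, 0.0013, 0.0622]
eef_rot: [-179.9, -0.0, 90.0]
ft_force: [-1.0, 0.3, -1.1]
gripper_width: 0.0476
finger_force: 20.0
```

{"api": "send_rows", "payload": {"steps": [[0,0,0,0,0],[0,0,0.001,0,0],[0,0,0.001,0,0],[0,0,0.001,0,0]]}}

```text
clock: 17.42
ee_pos: [0.4714, 0.0007, 0.0636]
eef_rot: [179.9, 0.0, 90.0]
ft_force: [0.2, -0.0, -1.3]
gripper_width: 0.0475
finger_force: 20.0
```

{"api": "send_rows", "payload": {"steps": [[0,0,0.001,0,0],[0,0,0.002,0,0],[0,0,0.002,0,0]]}}

```text
clock: 17.67
ee_pos: [0.4704, 0.0009, 0.0606]
eef_rot: [180.0, 0.0, 90.0]
ft_force: [0.2, 0.0, -2.1]
gripper_width: 0.0474
finger_force: 20.0
```

{"api": "send_rows", "payload": {"steps": [[0,0,0.001,0,0],[0,0,0.001,0,0],[0,0,0.001,0,0]]}}

```text
clock: 17.92
ee_pos: [0.4706, 0.0008, 0.0601]
eef_rot: [180.0, 0.0, 90.0]
ft_force: [-2.9, 1.5, 5.1]
gripper_width: 0.0476
finger_force: 20.0
```

{"api": "send_rows", "payload": {"steps": [[0,0,-0.0005,0,1],[0,0,-0.0005,0,1],[0,0,-0.0005,0,1],[0,0,-0.0005,0,1],[0,0,-0.02,0,1],[0,0,-0.06,0,1],[0,0,-0.1,0,1],[0,0,-0.14,0,1]]}}

```text
clock: 18.58
ee_pos: [0.4697, 0.001, 0.2006]
eef_rot: [-179.9, -0.0, 90.0]
ft_force: [1.8, 0.1, 0.5]
gripper_width: 0.0857
finger_force: 0.0
```

{"api": "send_rows", "payload": {"steps": [[0.02,0.02,0,0,1],[0.045,0.045,0,0,1],[0.072,0.071,0,0,1],[0.098,0.097,0,0,1],[0.125,0.123,0,0,1],[0.145,0.143,0,0,1],[0.1545,0.1525,0,0,1],[0.1545,0.1525,0,0,1]]}}

```text
clock: 19.25
ee_pos: [0.6243, 0.1576, 0.1988]
eef_rot: [180.0, -0.0, 90.1]
ft_force: [-0.5, 0.4, -0.5]
gripper_width: 0.087
finger_force: 0.0
```

{"api": "send_rows", "payload": {"steps": [[0,0,0.02,0,1],[0,0,0.05,0,1],[0,0,0.08,0,1],[0,0,0.105,0,1],[0,0,0.12,0,1],[0,0,0.125,0,1],[0,0,0.125,0,1],[0,0,0.125,0,0]]}}

```text
clock: 19.92
ee_pos: [0.6233, 0.155, 0.0754]
eef_rot: [180.0, -0.0, 90.0]
ft_force: [0.5, -0.4, 1.0]
gripper_width: 0.0849
finger_force: 0.0
```

{"api": "send_rows", "payload": {"steps": [[0,0,0,0,0],[0,0,0,0,0],[0,0,0,0,0],[0,0,0,0,0],[0,0,0,0,0],[0,0,0,0,0],[0,0,0,0,0],[0,0,0,0,0]], "grip_force": 25}}

```text
clock: 20.58
ee_pos: [0.6227, 0.1554, 0.0745]
eef_rot: [-180.0, 0.0, 90.0]
ft_force: [-1.9, 0.1, 1.8]
gripper_width: 0.0394
finger_force: 25.0
```

{"api": "send_rows", "payload": {"steps": [[0,0,0,0,0],[0,0,-0.008,0,0],[0,0,-0.03,0,0],[0,0,-0.06,0,0],[0,0,-0.09,0,0],[0,0,-0.12,0,0],[0,0,-0.13,0,0],[0,0,-0.13,0,0]]}}

```text
clock: 21.25
ee_pos: [0.6252, 0.1556, 0.2086]
eef_rot: [179.6, -0.1, 90.0]
ft_force: [0.4, -0.9, -3.1]
gripper_width: 0.0395
finger_force: 25.0
```

{"api": "send_rows", "payload": {"steps": [[-0.01,-0.007,0,0,0],[-0.035,-0.024,0,0,0],[-0.065,-0.044,0,0,0],[-0.098,-0.067,0,0,0],[-0.13,-0.088,0,0,0],[-0.162,-0.11,0,0,0],[-0.194,-0.132,0,0,0],[-0.215,-0.146,0,0,0]]}}

```text
clock: 21.92
ee_pos: [0.4734, -0.0614, 0.2015]
eef_rot: [-179.7, -0.0, 90.0]
ft_force: [0.9, -0.7, -3.1]
gripper_width: 0.0395
finger_force: 25.0
```

{"api": "send_rows", "payload": {"steps": [[-0.01,-0.007,0,0,0],[-0.013,-0.009,0.005,0,0],[-0.013,-0.009,0.025,0,0],[-0.013,-0.009,0.055,0,0],[-0.013,-0.009,0.085,0,0],[-0.013,-0.009,0.108,0,0],[-0.013,-0.009,0.12,0,0],[-0.013,-0.009,0.12,0,0]]}}

```text
clock: 22.58
ee_pos: [0.4648, -0.0704, 0.0796]
eef_rot: [-179.5, -0.2, 90.0]
ft_force: [-0.9, -1.0, -4.1]
gripper_width: 0.0393
finger_force: 25.0
```

{"api": "send_rows", "payload": {"steps": [[0,0,0.003,0,0],[0,0,0.006,0,0],[0,0,0.008,0,0],[0,0,0.008,0,0],[0,0,0.008,0,0]]}}

```text
clock: 23.0
ee_pos: [0.4686, -0.0727, 0.0772]
eef_rot: [179.9, 0.0, 90.0]
ft_force: [-0.8, 0.4, -2.5]
gripper_width: 0.0396
finger_force: 25.0
```

{"api": "send_rows", "payload": {"steps": [[0,0,0.001,0,0],[0,0,0.002,0,0],[0,0,0.002,0,0]]}}

```text
clock: 23.25
ee_pos: [0.468, -0.0727, 0.0747]
eef_rot: [180.0, 0.0, 90.0]
ft_force: [0.9, -0.5, -3.0]
gripper_width: 0.0393
finger_force: 25.0
```

{"api": "send_rows", "payload": {"steps": [[0,0,0.001,0,0],[0,0,0.001,0,0],[0,0,0.001,0,0]]}}

```text
clock: 23.5
ee_pos: [0.4679, -0.0727, 0.0735]
eef_rot: [-180.0, 0.0, 90.0]
ft_force: [-1.0, 0.4, -3.8]
gripper_width: 0.0394
finger_force: 25.0
```

{"api": "send_rows", "payload": {"steps": [[0,0,0.001,0,0],[0,0,0.001,0,0],[0,0,0.001,0,0]]}}

```text
clock: 23.75
ee_pos: [0.468, -0.0727, 0.0725]
eef_rot: [180.0, 0.0, 90.0]
ft_force: [-0.2, -0.2, -2.8]
gripper_width: 0.039
finger_force: 25.0
```

{"api": "send_rows", "payload": {"steps": [[0,0,0.001,0,0],[0,0,0.001,0,0],[0,0,0.001,0,0]]}}

```text
clock: 24.0
ee_pos: [0.4681, -0.0728, 0.0724]
eef_rot: [-180.0, 0.0, 90.0]
ft_force: [-3.6, 1.6, 5.2]
gripper_width: 0.0393
finger_force: 25.1
```

{"api": "send_rows", "payload": {"steps": [[0,0,-0.0005,0,1],[0,0,-0.0005,0,1],[0,0,-0.0005,0,1],[0,0,-0.0005,0,1],[0,0,-0.02,0,1],[0,0,-0.06,0,1],[0,0,-0.1,0,1],[0,0,-0.14,0,1]]}}

```text
clock: 24.67
ee_pos: [0.4674, -0.0724, 0.2127]
eef_rot: [-179.9, -0.0, 90.0]
ft_force: [1.4, -0.7, -0.6]
gripper_width: 0.0832
finger_force: 0.0
```

{"api": "send_rows", "payload": {"steps": [[-0.03,0,0,0,1],[-0.07,0,0,0,1],[-0.11,0,0,0,1],[-0.14,0,0,0,1],[-0.17,0,0,0,1],[-0.19,0,0,0,1],[-0.19,0,0,0,1],[-0.19,0,0,0,1]]}}

```text
clock: 25.33
ee_pos: [0.4677, -0.2634, 0.2112]
eef_rot: [-180.0, -0.0, 89.9]
ft_force: [-0.7, 0.6, -0.1]
gripper_width: 0.0873
finger_force: 0.0
```

```bash
python3 - <<'E'
from h import *
a=eyes.grab_frame("scene")[110:260,150:400,::-1];b=eyes.grab_frame("top")[125:300,110:360,::-1]
cv2.imwrite("pics/f.png",cv2.resize(np.vstack([a,b]),None,fx=1.8,fy=1.8,interpolation=cv2.INTER_CUBIC))
E
```

```text
(no output)
```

View pics/f.png

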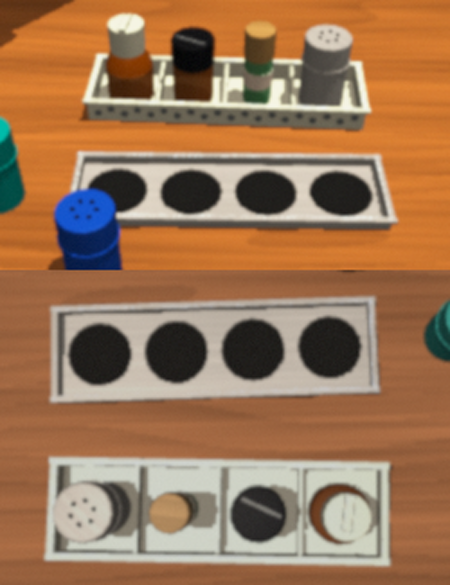

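The final picture shows all four upright in their cells. From the robot's left they read dredger (85,512), shaker (170,512), jar (258,512), cruet (345,515), which is the tray order reversed. I'll hand in now.

```bash
python3 -c "
from rig import arm
print(arm.close_job())"
```

```text
the job is handed in; nothing more can be done
None
```

All four containers now stand upright in the rack in reverse order (dredger, shaker, spice jar, cruet from the robot's left), and the job was handed in at about 25 s on the robot's clock.

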